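# Shut the whetstone away in its box and tuck the cover under the lip

## Task

Put the whetstone away using only pushes and presses of the fingertips, picking nothing up: push the stone along its box until it is fully home against the end stop. Then fold the hinged cover over it, press the cover down and push it so that its free edge slides fully beneath the steel lip and stays tucked there by itself. Leave the gouge, the brush and everything else lying around undisturbed.

Things in the scene. Friction and masses are not known exactly. Their poses are not given: they have to be found in the camera images.
- stone_box: Low wooden box for one whetstone, screwed to the bench. Origin: on the bench at the middle of its channel, z up. Floor board 10 mm thick, x -54 to 62, y -101 to 105 mm. Channel along y between front rail (x -46 to -27) and back rail (x 27 to 43), both y -77 to 89, tops at z 40 mm; open at the -y end, closed by an end stop at the +y end.
- end_stop (a point): Middle of the end stop's inner face, at x 0, y +77, z 25 mm in the box's frame.
- lip (a point): Middle of the steel lip's inner lower edge (x -36, z 48.5 mm in the box's frame). The lip runs along the front rail (y -77 to 89 mm), overhangs the rail top by 10 mm with an 8.5 mm gap below it, and has its top at z 53.5 mm; its outer wall is at x -51.5 to -46.
- hinge_pin (a point): Middle of the cover's hinge pin when drawn back: x 47, y 0, z 43 mm in the box's frame. The pin lies along y and slides along x in 12 mm slots of two steel guides behind the back rail's ends (y -93 and +95, up to z 53 mm).
- buffer (a point): Top of one of two sprung rubber buffers, 8 mm across, on the front rail at x -31.5, y -55 and +65 mm in the box's frame (this is the -y one). They rise 7 mm above the rail and hold the laid-down cover up; both together take about 5 N to push flush.
- whetstone: Grey whetstone, 50 x 151 x 26.5 mm, about 0.28 kg, loose on the box floor between the rails (2 mm play a side). Starts 25 to 50 mm out of the open -y end. Origin: centre of its underside; its own y axis is turned 0.28 rad counter-clockwise from its long side. Fully home its centre is at y +1.7 mm in the box's frame. If it stands over 8 mm out, the cover's end wall lands on it.
- stone_end (a point): Middle of the whetstone's end face (50 mm wide, 26 mm high) at the open end of the box, 13 mm above its underside. Push here along the box's +y. With the stone home it lies at y -73.6 mm in the box's frame.
- cover (a joint): Cover hinge, rad: 0 flat over the stone; grows as it opens, up and away from the lip; 1.57 upright; stop at 2.75. Starts at 2.0 to 2.4, leaning away. Stiff (0.04 N m): it stays where left. Laid down untucked it rests on the buffers at about 0.06 to 0.09, its edge too high for the lip, so press it down while pushing it in. Tucked and let go: about 0.03.
- cover_slide (a joint): How far the cover has slid towards the lip (-x of the box) in its slotted hinge, m: 0 drawn back, where the free edge swings past the lip with 3 mm to spare; 0.012 fully in, the edge 9 mm under the lip. Starts at 0; about 8 N of friction. If it is pushed forward while the cover is still up, the edge lands on top of the lip: push the cover back first.
- cover_edge (a point): Middle of the cover's free, rounded edge, 80 mm from the hinge pin. The cover is a pale wooden plate 6 mm thick, centred on the pin's height, 0.075 kg, y -84 to 88 mm of the box. At its -y end a 6 mm end wall (y -88 to -82 mm) stands 17 mm out from its underside and closes the box's open end.
- finger_rail (a point): Middle of the top of the dark finger rail on the cover's outer (upper) face: 8 mm wide, 76 mm long along y, 10 mm high, 63 mm from the hinge pin. With the cover flat its top is at z 56 mm and the plate behind it (towards the hinge) at z 46 mm: press there (about 9 N) and push the rail towards the lip.
- gouge_bench_2: Narrow gouge with wooden handle, about 210 mm long, 25 mm high, lying loose to the left of the box; leave alone.
- bench_brush: Wooden bench brush, 123 x 60 x 39 mm, loose, to the right; leave alone.

How it is judged:
By the outcome, as a careful person would: the job done as asked, in the order asked, and still so for the second after the job is handed in, with the robot touching nothing.
It also fails if it takes over 48 s, if anything falls off the work surface, if the arm or the gripper's body presses on something with over 40 N, if the wrist force passes 120 N, or if a joint passes its speed limit or range.

## Robot

A 7-joint arm with a two-finger parallel gripper is mounted at the origin on a cart in front of the work surface, level with it; the furniture and walls round the work are solid. World frame = base frame: x ahead of the robot, y to its left, z up, the work surface at z = 0. Lengths are in m, angles in degrees, forces in N, time in s.
With the tool pointing down it reaches from about 0.425 to 0.875 m from the base axis. Payload 9.9 kg.
Tool frame: the origin (TCP) lies midway between the tips of the shut fingers; the grasp point (between the pads) lies 19 mm behind it (ctrl.grip_point_offset is the distance from the TCP to the grasp point, in m); z points along the fingers, y is the direction in which the jaws open and shut (so a half turn about z gives the same grasp; the last joint's range is limited). The gripper opens to 85 mm and grips with 20 to 120 N. Pads are 22 mm wide; open, the fingers measure 114 mm over their backs; the gripper's body (76 mm by 85 mm) begins 54 mm behind the grasp point. The pads swing forward as they close: fully open they stand 13 mm farther back than shut.
Start: joints at [65.329, 32.985, 1.427, 82.34, -0.859, 64.687, -3.237], TCP at [0.229, -0.635, 0.231] pointing down, gripper open.
Joint ranges: [-157.87, 157.87], [-19.46, 123.44], [-87.15, 90], [11.01, 140.99], [-62.26, 242.26], [9.8, 113.94], [-161.44, 161.44]. Speed limits (degrees/s): [127.2, 127.2, 172.46, 172.46, 180, 180, 180].

## Interface

Orientations are given as [roll, pitch, yaw] about the fixed x, y, z axes, in that order (R = Rz(yaw) Ry(pitch) Rx(roll)).
In Python, from station import ctrl gives the robot as it stands.
- The arm moves only by the tool carry_out, never from a script. Its argument "plan" is a list of rows, each a list of 5 numbers: the opening, from -1 (shut) to 1 (fully open), then the shift along the tool's x, y, z in units of 150 mm (1.0 is 150 mm), then the turn about the tool's z in units of pi rad (1.0 is pi rad). A call has 1 to 8 rows; each row is the pose to reach, as a shift and turn from the pose measured when the call began, along the tool's axes at that moment, turning the shorter way round; what a row does not reach only later rows make up. A row lasts 1/8 s, in which the tool goes at most 62.5 mm and 10.7 degrees, less where a joint would pass 70% of its speed; a pose out of reach is approached as far as the arm can. A call with a number of a shift or a turn outside -1 to 1 is refused whole. A call with a gripper value outside its range is refused whole. The fingers move at their own pace and stop on an object; "newtons" is the grip in N (left out, the last holds). Time passes only in rows, so rows that repeat a pose let the fingers close. It gives the time, the measured TCP pose, the force and the opening at its end, in the units of the state.
- ctrl.observe(): the state, without advancing time (a new reading comes with each control period).
- ctrl.read_camera(name): name is "side" or "top"; returns a dict with "image" (480x640x3 uint8, blue, green, red), "fx", "fy", "cx", "cy" (pixels), "k1" (the pictures are not rectified: a ray, as slopes to the right and down, at radius r is drawn at 1 + k1 r^2 times it, then the intrinsics apply), "R" (3x3) and "t" (3): a world point X has camera coordinates R X + t. Camera axes: x right, y down, z forward; pixel columns grow to the right and rows downward; lengths in m; the calibration is good to about 2 mm. A picture is of the moment at which its call begins. There is no depth.
- ctrl.job_done(): hands the job in, once; it reports no verdict.
Trained networks look in a picture, given as the dict that the camera call returned (one of the last four; its "shot" number tells which), for a name from the list of things; names that differ only in an ending like _2 or _b are one class to them, and where a whole thing is asked for, a point or a joint stands for the part that bears it (a point fixed in the world has none). Each returns a list of dicts, best first, with "p" (0 to 1); they miss things now and then, are a little off and sometimes report something else, mostly with a low value. They report only what shows in the picture. A call takes as long as a camera call.
- ctrl.spot_in(name, picture): "at" ([x, y, z] in m, in world coordinates, good to about 4 mm: the middle of the surface that is visible of it).
- ctrl.outline_of(name, picture): "region" (480x640 bool, what is visible of it).
The state is a dict: "t": time; "joint_pos": joint angles; "joint_velocities": joint speeds; "joint_efforts": joint torques, N m; "eef_pos": TCP position; "tcp_rot": TCP orientation; "force": force on the tool from outside, world axes, zero at the start; "ft_torque": the same for the moment, N m; "width": opening from 0.0 (shut) to 1.0 (fully open).
Only numpy, scipy, OpenCV 4.12 (cv2) and the standard library are available. Lean on these libraries where they do the work, as an engineer would, in place of code of your own. Each camera call takes 0.05 s, during which the arm holds its last target.

## Working session

There is one attempt and no reset: what is moved stays moved. The work goes in short steps, Python scripts to look and compute and a tool call to move; the robot and the scene stay as the last step left them, time stands still between calls to the robot, and variables do not carry over. Pictures are saved under pics/ and viewed, and the job is handed in when it is done.

Besides the shell and the picture viewer there is one more tool, called after ">>>" by a JSON object that holds its "fn" and its "kwargs". carry_out: Moves the arm, as the interface text tells. Shifts and turns lie within -1 to 1; 1 stands for 150 mm of shift or pi rad of turn. Its arguments: {"type":"object","properties":{"plan":{"type":"array","items":{"type":"array","items":{"type":"number","minimum":-1,"maximum":1}}},"newtons":{"type":"number"}},"required":["plan"]}

```bash
ls; mkdir -p pics
cat > h.py <<'E'
import numpy as np, cv2
from station import ctrl
from scipy.spatial.transform import Rotation as Ro
def proj(p,X):
    c=np.asarray(p['R'])@np.asarray(X,float)+np.asarray(p['t']); s=c[:2]/c[2]; s=s*(1+p['k1']*(s@s)); return np.array([p['fx']*s[0]+p['cx'],p['fy']*s[1]+p['cy']])
def ray(p,u,v):
    K=np.array([[p['fx'],0,p['cx']],[0,p['fy'],p['cy']],[0,0,1.]])
    s=cv2.undistortPoints(np.array([[[u,v]]],float),K,np.array([p['k1'],0,0,0]))[0,0]
    R=np.asarray(p['R']);t=np.asarray(p['t']); d=R.T@np.array([s[0],s[1],1]); return -R.T@t,d
def atz(p,u,v,z):
    o,d=ray(p,u,v); return o+d*(z-o[2])/d[2]
E
python3 - <<'E'
from h import *
o=ctrl.observe(); print(o)
for n in('side','top'):
    p=ctrl.read_camera(n); cv2.imwrite(f'pics/{n}0.png',p['image']); print(n,p['fx'],p['k1'],np.round(p['R'],3).tolist(),np.round(p['t'],3))
    for k in ['stone_box','end_stop','lip','hinge_pin','buffer','whetstone','stone_end','cover_edge','finger_rail','gouge_bench_2','bench_brush']:
        r=ctrl.spot_in(k,p)
        print(k,[(np.round(a['at'],3).tolist(),round(a['p'],2),np.round(proj(p,a['at'])).tolist()) for a in r[:2]])
E
```

```text
pics
{'t': 0.0, 'joint_pos': array([65.32916622, 33.0327573 ,  1.42318722, 82.38841316, -0.85886373,
       64.68587242, -3.23558393]), 'joint_velocities': array([ 0.00803739, -0.04604136, -0.07253162,  0.02349007, -0.07651542,
       -0.05759618, -0.01504377]), 'joint_efforts': array([ 3.10843643e-04, -7.65747213e+01,  2.25065768e+00, -2.85963500e+01,
        1.54383708e-02,  1.28158068e-02, -1.05388023e-05]), 'eef_pos': array([ 0.22926223, -0.63437495,  0.23042922]), 'tcp_rot': array([-1.79903683e+02,  5.42602587e-03,  1.98734768e+01]), 'force': array([ 0.4914785 , -1.10954614, -0.46276926]), 'ft_torque': array([-0.00513503, -0.00920192,  0.00386658]), 'width': 0.9968933014604435}
side 491.9963874632692 -0.07960818486339745 [[-0.995, -0.102, -0.018], [-0.053, 0.654, -0.755], [0.089, -0.75, -0.656]] [0.525 0.09  0.954]
stone_box [([0.576, -0.017, 0.051], 0.83, [295.0, 239.0])]
end_stop [([0.569, -0.016, 0.051], 0.83, [298.0, 239.0])]
lip [([0.571, -0.015, 0.049], 0.68, [297.0, 240.0]), ([0.595, -0.051, 0.078], 0.63, [287.0, 217.0])]
hinge_pin []
buffer []
whetstone [([0.527, -0.072,
[... 557 characters left out ...]
3  1.053]
stone_box [([0.564, -0.034, 0.049], 0.69, [335.0, 221.0])]
end_stop [([0.599, -0.054, 0.085], 0.72, [344.0, 200.0]), ([0.568, -0.039, 0.051], 0.64, [337.0, 219.0])]
lip [([0.57, -0.034, 0.056], 0.79, [334.0, 218.0])]
hinge_pin [([0.567, -0.035, 0.051], 0.89, [335.0, 220.0])]
buffer []
whetstone [([0.525, -0.099, 0.039], 0.81, [366.0, 239.0])]
stone_end [([0.524, -0.095, 0.039], 0.93, [365.0, 240.0])]
cover_edge [([0.594, -0.056, 0.08], 0.83, [345.0, 203.0])]
finger_rail [([0.596, -0.059, 0.085], 0.64, [347.0, 201.0])]
gouge_bench_2 [([0.47, 0.305, 0.022], 0.94, [176.0, 275.0]), ([0.6, -0.058, 0.083], 0.32, [345.0, 200.0])]
bench_brush [([0.603, -0.348, 0.04], 0.97, [480.0, 198.0])]
```

View pics/top0.png

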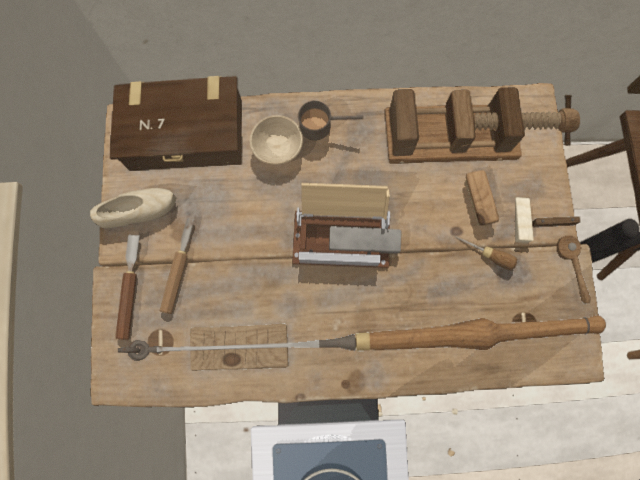

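View pics/side0.png

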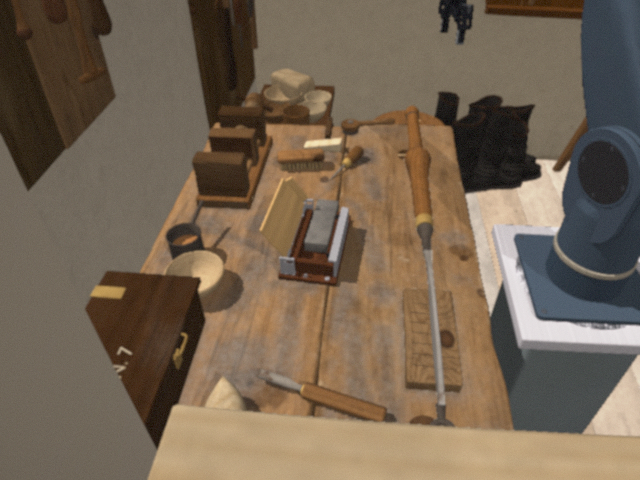

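Run:
```python
import cv2
i=cv2.imread('pics/top0.png')[130:330,240:460]; cv2.imwrite('pics/top0z.png',cv2.resize(i,None,fx=3,fy=3,interpolation=cv2.INTER_CUBIC)[:600,:800])
i=cv2.imread('pics/side0.png')[150:330,210:400]; cv2.imwrite('pics/side0z.png',cv2.resize(i,None,fx=3.3,fy=3.3,interpolation=cv2.INTER_CUBIC)[:600,:800])
```

```text
(no output)
```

View pics/top0z.png

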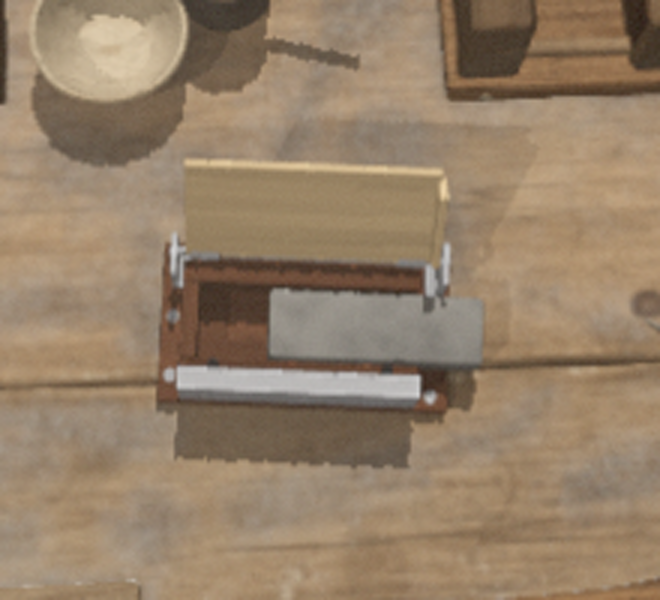

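View pics/side0z.png

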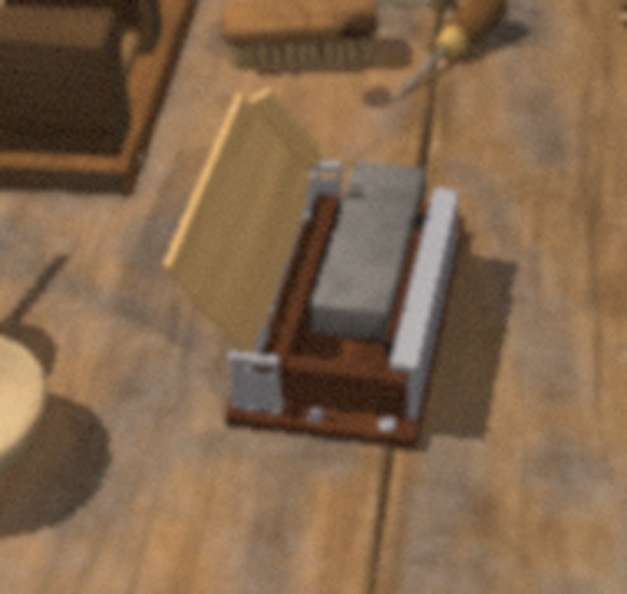

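```bash
cat > fit.py <<'E'
from h import *
from scipy.optimize import least_squares
T=ctrl.read_camera('top'); S=ctrl.read_camera('side')
def tp(a,b): return np.array([240+a/3,130+b/3])
def sp(a,b): return np.array([210+a/3.3,150+b/3.3])
obs=[(T,(-36,89,53.5),tp(177,367)),(T,(-36,-77,53.5),tp(420,376)),(T,(-51.5,89,53.5),tp(177,392)),(T,(-51.5,-77,53.5),tp(420,400)),
(T,(-54,105,10),tp(158,403)),(T,(-54,-101,10),tp(446,407)),
(S,(-36,-77,53.5),sp(440,190)),(S,(-51.5,-77,53.5),sp(458,195)),(S,(-36,89,53.5),sp(392,365)),(S,(-51.5,89,53.5),sp(415,370)),(S,(-54,105,10),sp(416,435)),(S,(62,105,10),sp(228,416))]
def W(q,X):
    X=np.array(X)/1000.; c,s=np.cos(q[2]),np.sin(q[2]); return np.array([q[0]+c*X[0]-s*X[1],q[1]+s*X[0]+c*X[1],X[2]])
f=lambda q:np.concatenate([proj(p,W(q,X))-u for p,X,u in obs])
for nm,sel in(('both',obs),('top',obs[:6]),('side',obs[6:])):
    g=lambda q:np.concatenate([proj(p,W(q,X))-u for p,X,u in sel])
    r=least_squares(g,[.57,-.03,0]); print(nm,r.x,np.degrees(r.x[2])); print(np.round(r.fun.reshape(-1,2),1).tolist())
    if nm=='both': q=r.x
c,s=np.cos(q[2]),np.sin(q[2])
print('stone corners in box frame')
for a,b in((484,300),(484,365),(270,290),(270,357)):
    X=atz(T,*tp(a,b),.0365); d=X[:2]-q[:2]; print(np.round([1e3*(c*d[0]+s*d[1]),1e3*(-s*d[0]+c*d[1])],1))
def g(a):
    out=[]
    # outer edge tip: both
    e=lambda y:(47-80*np.cos(a[0]),y,43+80*np.sin(a[0]))
    return np.concatenate([proj(T,W(q,e(88)))-tp(185,160),proj(T,W(q,e(-84)))-tp(445,170),proj(S,W(q,e(88)))-sp(167,264),proj(S,W(q,e(-84)))-sp(240,94)])
r=least_squares(g,[2.2]);print('cover',r.x,np.round(r.fun.reshape(-1,2),1).tolist())
np.save('q.npy',q)
E
python3 fit.py
```

```text
both [ 0.53048795 -0.04957464 -0.08549709] -4.898622357749511
[[-0.1, -0.5], [0.0, -0.4], [-0.5, -1.4], [-0.1, -1.0], [-0.7, -0.7], [0.5, 1.6], [-0.9, -0.4], [0.8, -1.2], [0.4, -0.3], [1.5, -0.8], [1.0, 1.6], [-0.5, -0.1]]
top [ 0.52971758 -0.04930918 -0.07361494] -4.217825165639706
[[-0.0, 0.4], [0.1, -0.5], [-0.3, -0.5], [0.1, -1.0], [-0.5, 0.2], [0.7, 1.4]]
side [ 0.53081244 -0.04932036 -0.09467235] -5.424326260761585
[[-0.8, -0.3], [0.9, -1.0], [-0.2, -0.1], [0.9, -0.6], [0.3, 1.8], [-1.1, -0.2]]
stone corners in box frame
[  21.8 -122.5]
[ -24.5 -123. ]
[23.2 27.4]
[-24.4  25.6]
cover [2.18625078] [[-0.4, 0.0], [-1.1, -0.1], [0.3, 0.7], [0.3, 0.2]]
```

```bash
cat >> h.py <<'E'
def W(q,X):
    X=np.array(X)/1000.; c,s=np.cos(q[2]),np.sin(q[2]); return np.array([q[0]+c*X[0]-s*X[1],q[1]+s*X[0]+c*X[1],X[2]])
q=np.load('q.npy')
def tb(P):
    d=np.asarray(P)[:2]-q[:2]; c,s=np.cos(q[2]),np.sin(q[2]); return np.round([1e3*(c*d[0]+s*d[1]),1e3*(-s*d[0]+c*d[1]),1e3*P[2]],1)
def go(*Xs):
    o=ctrl.observe(); R=Ro.from_euler('xyz',o['tcp_rot'],degrees=True).as_matrix()
    print('t',round(o['t'],2),'box',tb(o['eef_pos']),'yaw',o['tcp_rot'],'F',np.round(o['force'],1),'w',round(o['width'],2),'turn',(o['tcp_rot'][2]-np.degrees(q[2]))/180)
    for X in Xs: print(X,np.round(R.T@(W(q,X)-o['eef_pos'])/.15,3))
E
python3 -c "
from h import *
go((0,-152,231),(0,-152,100),(0,-152,20))"
```

```text
t 1.3 box [-250.  -608.8  231.3] yaw [-1.79995279e+02 -1.01588421e-03  1.98700806e+01] F [ 0.4  0.8 -0.4] w 1.0 turn 0.13760390543273232
(0, -152, 231) [ 2.789e+00 -2.067e+00  2.000e-03]
(0, -152, 100) [ 2.789 -2.067  0.875]
(0, -152, 20) [ 2.789 -2.067  1.409]
```

>>> {"fn": "carry_out", "kwargs": {"plan": [[-1,0.93,-0.69,0,0.138],[-1,0.93,-0.69,0,0.138],[-1,0.93,-0.69,0,0.138],[-1,0.93,-0.69,0,0.138]], "newtons": 40}}

```text
t: 1.8
eef_pos: [0.329, -0.4864, 0.2316]
tcp_rot: [-179.9, -0.1, -4.6]
force: [-0.9, -1.1, -0.9]
width: 0.142
```

```bash
python3 -c "
from h import *
go((0,-152,231),(0,-152,100),(0,-152,20))"
```

```text
t 1.8 box [-163.4 -452.4  231.6] yaw [-1.79903695e+02 -8.65745958e-02 -4.61043514e+00] F [-0.9 -1.1 -0.9] w 0.14 turn 0.0016010401130101709
(0, -152, 231) [ 1.1   -1.997  0.009]
(0, -152, 100) [ 1.098 -1.996  0.882]
(0, -152, 20) [ 1.097 -1.995  1.416]
```

>>> {"fn": "carry_out", "kwargs": {"plan": [[-1,0.55,-1,0,0],[-1,0.55,-1,0,0],[-1,0.55,-1,0,0],[-1,0.55,-1,0,0]]}}

```text
t: 2.3
eef_pos: [0.426, -0.3402, 0.2321]
tcp_rot: [-179.8, -0.2, -4.2]
force: [-0.6, -0.9, -0.4]
width: 0.004
```

```bash
python3 -c "
from h import *
go((0,-155,131),(0,-155,100),(0,-155,20))"
```

```text
t 2.3 box [ -79.3 -298.5  232.1] yaw [-1.79827391e+02 -1.56963324e-01 -4.21557875e+00] F [-0.6 -0.9 -0.4] w 0.0 turn 0.003794686686425002
(0, -155, 131) [ 0.538 -0.948  0.678]
(0, -155, 100) [ 0.537 -0.948  0.885]
(0, -155, 20) [ 0.536 -0.946  1.418]
```

>>> {"fn": "carry_out", "kwargs": {"plan": [[-1,0.54,-0.95,0.2,0],[-1,0.54,-0.95,0.5,0.004],[-1,0.54,-0.95,0.88,0.004],[-1,0.54,-0.95,0.88,0.004],[-1,0.54,-0.95,0.88,0.004]]}}

```text
t: 2.92
eef_pos: [0.5167, -0.2032, 0.0985]
tcp_rot: [-179.8, 0.1, -4.8]
force: [-0.9, 0.3, 0.1]
width: -0.004
```

```bash
python3 -c "
from h import *
go((0,-155,100),(0,-155,20))
p=ctrl.read_camera('top'); cv2.imwrite('pics/t1.png',p['image'])
s=ctrl.read_camera('side'); cv2.imwrite('pics/s1.png',s['image'])
a=p['image'][130:330,240:500];b=s['image'][100:300,210:400]
cv2.imwrite('pics/c1.png',cv2.resize(np.hstack([a,b]),None,fx=1.77,fy=1.77))
"
```

```text
t 2.92 box [  -0.6 -154.2   98.5] yaw [-1.79770209e+02  1.01962827e-01 -4.83027783e+00] F [-0.9  0.3  0.1] w -0.0 turn 0.0003796918333473127
(0, -155, 100) [ 0.004  0.005 -0.01 ]
(0, -155, 20) [0.005 0.007 0.523]
```

View pics/c1.png

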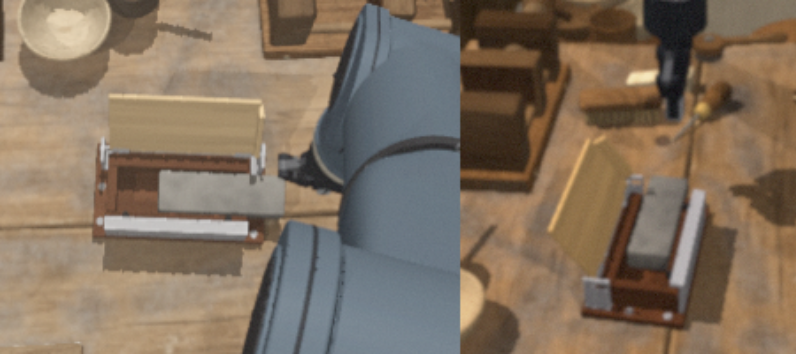

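>>> {"fn": "carry_out", "kwargs": {"plan": [[-1,0,0,0.3,0],[-1,0,0,0.51,0],[-1,0,0,0.51,0],[-1,0,-0.08,0.51,0],[-1,0,-0.16,0.51,0],[-1,0,-0.24,0.51,0],[-1,0,-0.3,0.51,0],[-1,0,-0.3,0.51,0]]}}

```text
t: 4.03
eef_pos: [0.5227, -0.1603, 0.0263]
tcp_rot: [-179.9, -0.3, -5.0]
force: [0.6, -1.7, 2.3]
width: 0.0
```

```bash
python3 -c "
from h import *
go((0,-92,22),(0,-88,22))"
```

```text
t 4.03 box [   1.7 -111.    26.3] yaw [-179.94014617   -0.30908262   -4.96062735] F [ 0.6 -1.7  2.3] w 0.0 turn -0.00034447219372855107
(0, -92, 22) [-0.012 -0.126  0.029]
(0, -88, 22) [-0.012 -0.153  0.029]
```

>>> {"fn": "carry_out", "kwargs": {"plan": [[-1,-0.01,-0.05,0.01,0],[-1,-0.01,-0.1,0.01,0],[-1,-0.01,-0.13,0.01,0],[-1,-0.01,-0.15,0.01,0],[-1,-0.01,-0.15,0.01,0]]}}

```text
t: 4.65
eef_pos: [0.5242, -0.1381, 0.0261]
tcp_rot: [180.0, -0.5, -5.0]
force: [-1.2, -4.7, 8.3]
width: 0.0
```

```bash
python3 -c "
from h import *
go((0,-92,22),(0,-88,22))
p=ctrl.read_camera('top'); 
s=ctrl.read_camera('side')
a=p['image'][130:330,240:500];b=s['image'][100:300,210:400]
cv2.imwrite('pics/c2.png',cv2.resize(np.hstack([a,b]),None,fx=1.77,fy=1.77))
cv2.imwrite('pics/s2.png',cv2.resize(s['image'][170:270,250:370],None,fx=6,fy=6,interpolation=cv2.INTER_CUBIC))
"
```

```text
t 4.65 box [  1.3 -88.8  26.1] yaw [179.98290415  -0.46568692  -4.9696123 ] F [-1.2 -4.7  8.3] w 0.0 turn -0.0003943885549969038
(0, -92, 22) [-0.009  0.021  0.027]
(0, -88, 22) [-0.009 -0.005  0.027]
```

View pics/c2.png

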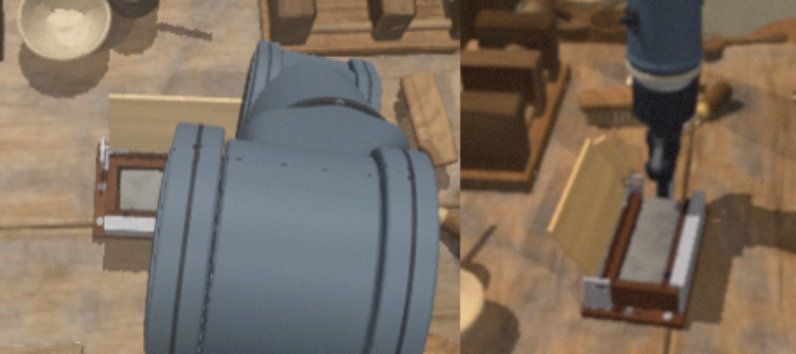

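View pics/s2.png

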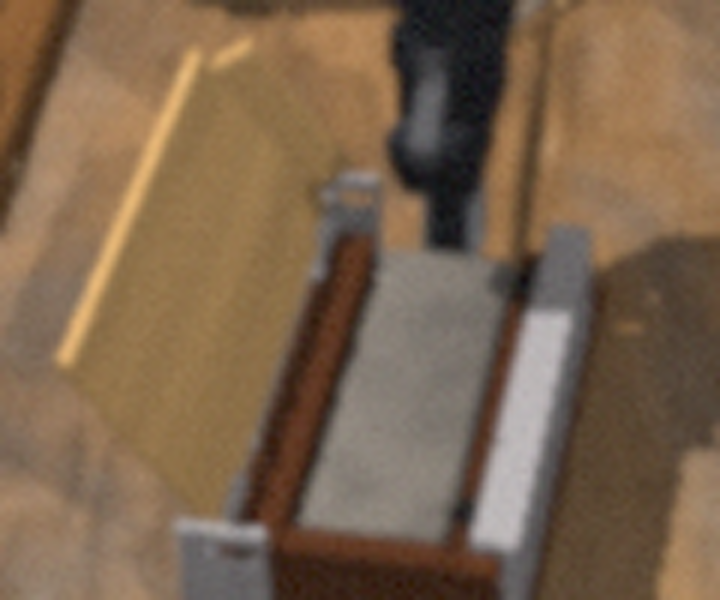

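>>> {"fn": "carry_out", "kwargs": {"plan": [[-1,-0.01,0,-0.03,0],[-1,-0.01,-0.03,-0.03,0],[-1,-0.01,-0.06,-0.03,0],[-1,-0.01,-0.06,-0.03,0]]}}

```text
t: 5.25
eef_pos: [0.5234, -0.1285, 0.0304]
tcp_rot: [180.0, -0.5, -4.9]
force: [-0.4, -1.6, 0.8]
width: 0.001
```

```bash
python3 -c "
from h import *
go((0,-92,22),(0,-88,22))
s=ctrl.read_camera('side')
cv2.imwrite('pics/s3.png',cv2.resize(s['image'][170:270,250:370],None,fx=6,fy=6,interpolation=cv2.INTER_CUBIC))
"
```

```text
t 5.25 box [ -0.3 -79.2  30.4] yaw [179.99210578  -0.45382502  -4.93887991] F [-0.4 -1.6  0.8] w 0.0 turn -0.0002236530467015897
(0, -92, 22) [0.001 0.085 0.056]
(0, -88, 22) [0.001 0.058 0.056]
```

View pics/s3.png

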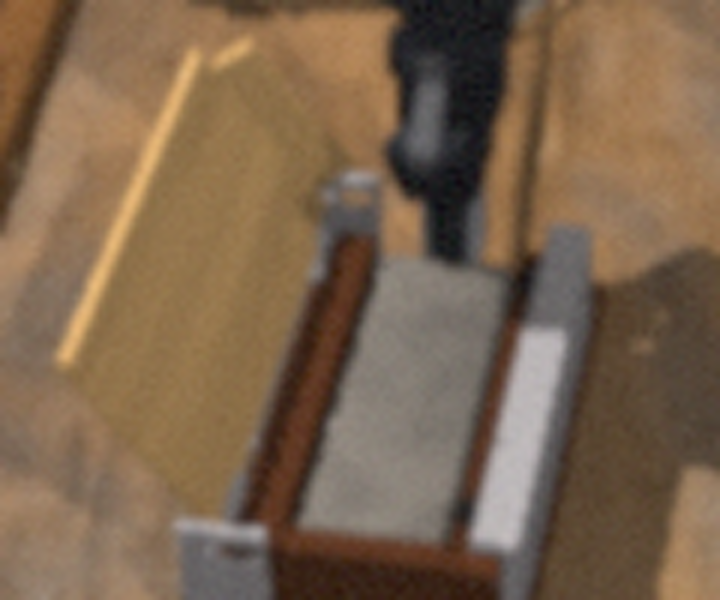

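>>> {"fn": "carry_out", "kwargs": {"plan": [[-1,0,-0.02,0.02,0],[-1,0,-0.04,0.02,0],[-1,0,-0.06,0.02,0],[-1,0,-0.06,0.02,0]]}}

```text
t: 5.8
eef_pos: [0.5237, -0.1279, 0.0296]
tcp_rot: [179.5, -0.6, -5.4]
force: [-9.5, -25.2, 29.3]
width: 0.005
```

```bash
python3 -c "
from h import *
go((0,-92,22),(0,-88,22))
s=ctrl.read_camera('side')
cv2.imwrite('pics/s4.png',cv2.resize(s['image'][170:270,250:370],None,fx=6,fy=6,interpolation=cv2.INTER_CUBIC))
"
```

```text
t 5.8 box [ -0.1 -78.6  29.6] yaw [179.53136822  -0.61637455  -5.37715518] F [ -9.5 -25.2  29.3] w 0.0 turn -0.002658515656725477
(0, -92, 22) [0.001 0.089 0.052]
(0, -88, 22) [0.    0.062 0.051]
```

View pics/s4.png

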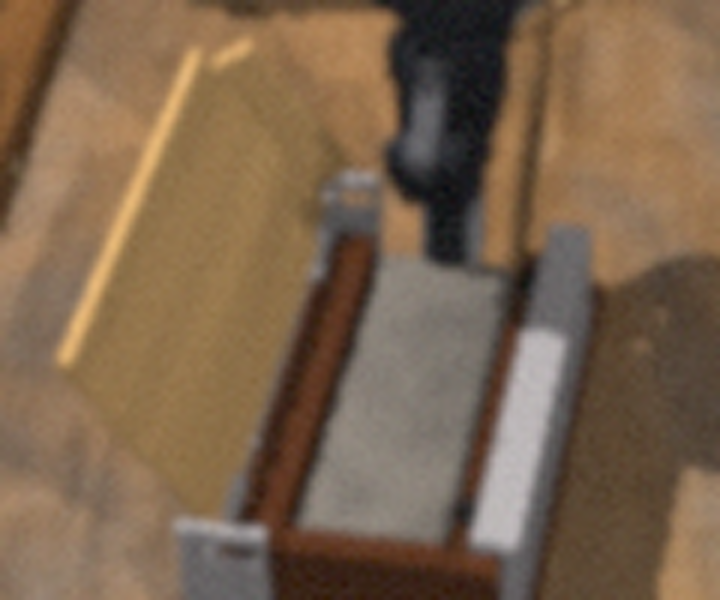

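>>> {"fn": "carry_out", "kwargs": {"plan": [[-1,0,0.08,-0.02,0.002],[-1,0,0.16,-0.1,0.002],[-1,0,0.3,-0.4,0.002],[-1,0,0.6,-0.7,0.002],[-1,0.3,0.9,-0.95,0.002],[-1,0.5,1,-1,0.002]]}}

```text
t: 6.6
eef_pos: [0.5837, -0.2854, 0.1849]
tcp_rot: [179.5, -0.8, -5.8]
force: [0.6, -0.2, -0.5]
width: 0.0
```

```bash
python3 -c "
from h import *
go((0,-92,22))
p=ctrl.read_camera('top'); s=ctrl.read_camera('side')
cv2.imwrite('pics/s5.png',cv2.resize(s['image'][170:270,250:370],None,fx=6,fy=6,interpolation=cv2.INTER_CUBIC))
cv2.imwrite('pics/t5.png',cv2.resize(p['image'][170:270,280:400],None,fx=6,fy=6,interpolation=cv2.INTER_CUBIC))
for pp in(p,s):
  print([(tb(a['at']),a['p']) for a in ctrl.spot_in('whetstone',pp)+ctrl.spot_in('stone_end',pp)])
"
```

```text
t 6.6 box [  73.2 -230.5  184.9] yaw [179.48785988  -0.80795911  -5.82570527] F [ 0.6 -0.2 -0.5] w 0.0 turn -0.005150460602659507
(0, -92, 22) [-0.518 -0.925  1.071]
[(array([-2.3,  2.7, 37.8]), 0.94), (array([-2.7,  4.8, 36.6]), 0.56)]
[(array([-2. , 13.6, 35.5]), 0.8), (array([ 101.5, -282.9,   37.5]), 0.33), (array([-0.1,  9.1, 33.4]), 0.7)]
```

View pics/t5.png

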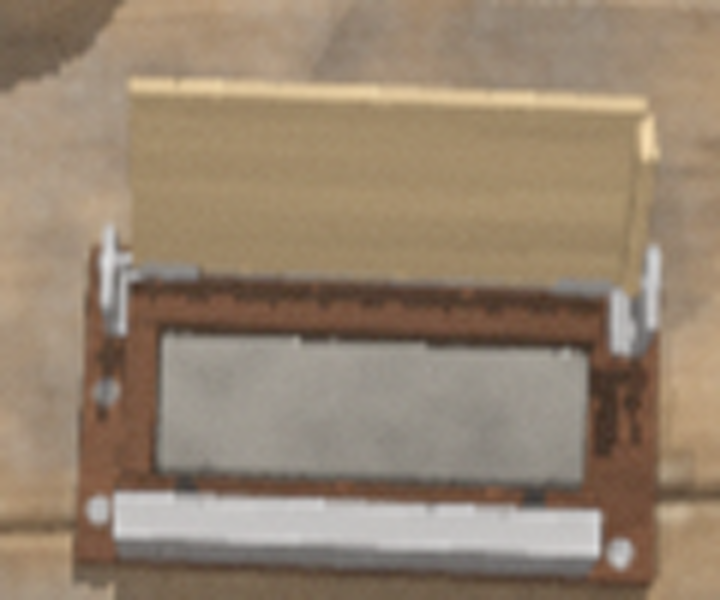

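View pics/s5.png

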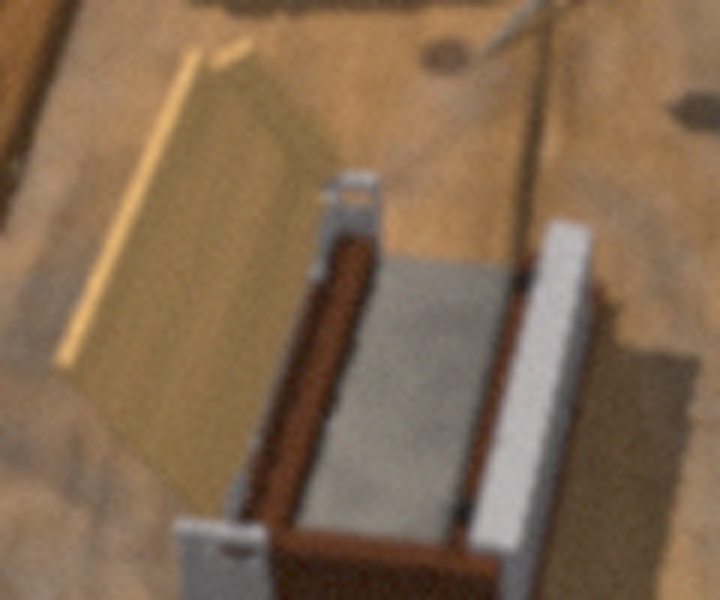

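```bash
cat > sim.py <<'E'
import numpy as np
def pts():
    P=[]
    for r in np.linspace(5,80,76): P+= [(r,3)]
    for r in (80,):
        for o in np.linspace(-3,3,7):P.append((r,o))
    for r in np.linspace(59,67,9): P.append((r,13))
    for o in np.linspace(3,13,11): P+=[(59,o),(67,o)]
    return np.array(P,float)
P=pts()
def world(a,P=P): return 47+P[:,0]*-np.cos(a)+P[:,1]*np.sin(a), 43+P[:,0]*np.sin(a)+P[:,1]*np.cos(a)
def angle(xc,Z,a0,h=11):
    a=a0
    while a>0:
        x,z=world(a); m=(x>xc-h)&(x<xc+h)&(z>Z)
        if not m.any(): return a,None
        a-=.005
    return a,0
if __name__=='__main__':
    from h import *
    T=ctrl.read_camera('top')
    for u,v in((378,229),(377.5,250),(306.5,226),(306,248)): print(tb(atz(T,u,v,.0365)))
    a=2.19
    path=[(125,85),(110,85),(95,85),(80,85),(65,85),(50,85),(40,85),(30,85),(25,82),(20,78),(15,72),(11,66),(8,60),(5,55),(3,50),(2,47)]
    for xc,Z in path:
        a,_=angle(xc,Z,a); x,z=world(a); d=np.hypot(np.maximum(np.abs(x-xc)-11,0),np.maximum(Z-z,0)); i=d.argmin()
        print(xc,Z,round(a,2),P[i],round(d[i],1))
    go((125,2,185),(125,2,85))
E
python3 sim.py
```

```text
[ 22.  -73.4  36.5]
[-22.8 -73.2  36.5]
[22.7 76.7 36.5]
[-24.3  75.6  36.5]
125 85 2.19 [67. 13.] 17.5
110 85 2.19 [67. 13.] 2.5
95 85 1.95 [67. 13.] 0.1
80 85 1.71 [67. 13.] 0.2
65 85 1.47 [59. 13.] 0.0
50 85 1.22 [59. 13.] 0.1
40 85 1.05 [59. 13.] 0.1
30 85 0.87 [59. 13.] 0.1
25 82 0.78 [59. 13.] 0.1
20 78 0.67 [59. 13.] 0.2
15 72 0.54 [52.  3.] 0.1
11 66 0.4 [52.  3.] 0.2
8 60 0.27 [52.  3.] 0.2
5 55 0.17 [54.  3.] 0.2
3 50 0.07 [55.  3.] 0.2
2 47 0.02 [56.  3.] 0.2
t 6.95 box [  71.  -226.9  181.1] yaw [179.60634608  -0.51778889  -5.68279769] F [-0.2  0.2  0.2] w 0.0 turn -0.004356529620175984
(125, 2, 185) [ 0.339 -1.53  -0.034]
(125, 2, 85) [ 0.333 -1.535  0.633]
```

>>> {"fn": "carry_out", "kwargs": {"plan": [[-1,0.34,-0.4,-0.03,-0.004],[-1,0.34,-0.8,-0.03,-0.004],[-1,0.34,-1,-0.03,-0.004],[-1,0.34,-1,-0.03,-0.004]]}}

```text
t: 7.45
eef_pos: [0.6476, -0.1312, 0.1846]
tcp_rot: [179.8, -0.4, -4.5]
force: [-0.8, -0.3, 0.3]
width: 0.003
```

```bash
python3 -c "
from h import *
go((127,2,185),(127,2,85))"
```

```text
t 7.45 box [123.6 -71.3 184.6] yaw [179.76791931  -0.43878377  -4.52112178] F [-0.8 -0.3  0.3] w 0.0 turn 0.002097225453419534
(127, 2, 185) [ 0.026 -0.489 -0.005]
(127, 2, 85) [ 0.021 -0.491  0.662]
```

>>> {"fn": "carry_out", "kwargs": {"plan": [[-1,0.03,-0.3,0,0.002],[-1,0.03,-0.49,0,0.002],[-1,0.03,-0.49,0.2,0.002],[-1,0.03,-0.49,0.45,0.002],[-1,0.03,-0.49,0.65,0.002],[-1,0.03,-0.49,0.66,0.002],[-1,0.03,-0.49,0.66,0.002]]}}

```text
t: 8.32
eef_pos: [0.6588, -0.0593, 0.0863]
tcp_rot: [179.8, -0.5, -4.9]
force: [-0.2, 0.2, 0.8]
width: 0.002
```

```bash
python3 -c "
from h import *
go((110,2,85),(80,2,85),(50,2,85),(30,2,85))
s=ctrl.read_camera('side')
cv2.imwrite('pics/s6.png',cv2.resize(s['image'][100:300,200:400],None,fx=3,fy=3,interpolation=cv2.INTER_CUBIC))
"
```

```text
t 8.32 box [128.7   1.3  86.3] yaw [179.75716878  -0.48265438  -4.91228204] F [-0.2  0.2  0.8] w 0.0 turn -7.588712679802434e-05
(110, 2, 85) [-0.125 -0.005  0.007]
(80, 2, 85) [-0.325 -0.005  0.006]
(50, 2, 85) [-0.525 -0.005  0.004]
(30, 2, 85) [-0.658 -0.005  0.003]
```

View pics/s6.png

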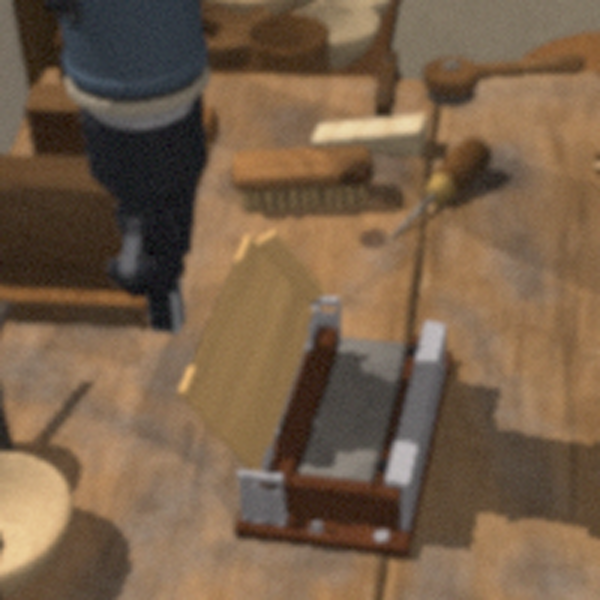

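>>> {"fn": "carry_out", "kwargs": {"plan": [[-1,-0.06,0,0,0],[-1,-0.12,0,0,0],[-1,-0.18,0,0,0],[-1,-0.24,0,0,0],[-1,-0.3,0,0,0],[-1,-0.36,0,0,0],[-1,-0.42,0,0,0],[-1,-0.42,0,0,0]]}}

```text
t: 9.38
eef_pos: [0.5952, -0.0537, 0.0859]
tcp_rot: [179.8, -0.5, -4.9]
force: [0.9, 0.0, 0.1]
width: -0.002
```

```bash
python3 -c "
from h import *
go((50,2,85),(40,2,85),(30,2,85),(25,2,82),(20,2,78),(15,2,72),(11,2,66),(8,2,60))
s=ctrl.read_camera('side')
cv2.imwrite('pics/s7.png',cv2.resize(s['image'][100:300,200:400],None,fx=3,fy=3,interpolation=cv2.INTER_CUBIC))
"
```

```text
t 9.38 box [64.9  1.4 85.9] yaw [179.7626644   -0.45324373  -4.90582638] F [0.9 0.  0.1] w -0.0 turn -4.002234783512372e-05
(50, 2, 85) [-0.099 -0.004  0.005]
(40, 2, 85) [-0.166 -0.004  0.005]
(30, 2, 85) [-0.233 -0.004  0.004]
(25, 2, 82) [-0.266 -0.004  0.024]
(20, 2, 78) [-0.3   -0.004  0.051]
(15, 2, 72) [-0.333 -0.004  0.09 ]
(11, 2, 66) [-0.36  -0.005  0.13 ]
(8, 2, 60) [-0.381 -0.005  0.17 ]
```

View pics/s7.png

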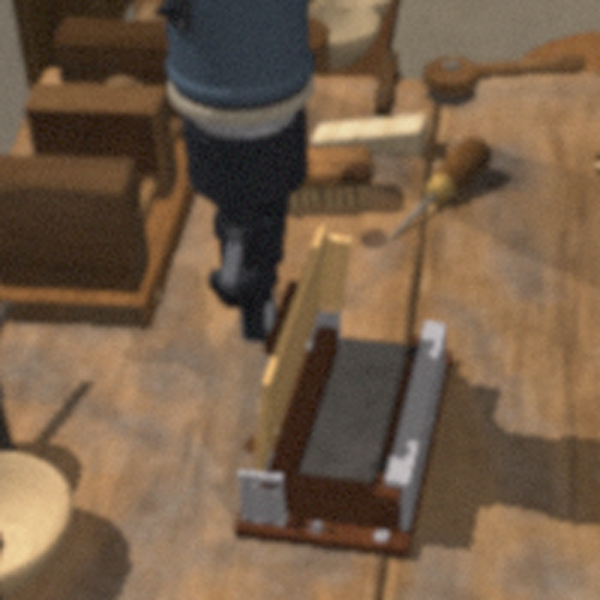

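>>> {"fn": "carry_out", "kwargs": {"plan": [[-1,-0.06,0,0,0],[-1,-0.12,0,0,0],[-1,-0.18,0,0,0],[-1,-0.23,0,0,0],[-1,-0.27,0,0.024,0],[-1,-0.3,0,0.05,0],[-1,-0.31,0,0.06,0]]}}

```text
t: 10.3
eef_pos: [0.5491, -0.0498, 0.0762]
tcp_rot: [179.8, -0.5, -4.9]
force: [0.3, 1.0, 0.1]
width: -0.0
```

```bash
python3 -c "
from h import *
go((20,2,78),(15,2,72),(11,2,66),(8,2,60),(5,2,55),(3,2,50))
s=ctrl.read_camera('side')
cv2.imwrite('pics/s8.png',cv2.resize(s['image'][150:300,230:380],None,fx=4,fy=4,interpolation=cv2.INTER_CUBIC))
"
```

```text
t 10.3 box [18.6  1.3 76.2] yaw [179.76006326  -0.45147396  -4.90693035] F [0.3 1.  0.1] w -0.0 turn -4.6155528825127705e-05
(20, 2, 78) [ 0.009 -0.004 -0.012]
(15, 2, 72) [-0.024 -0.005  0.028]
(11, 2, 66) [-0.051 -0.005  0.068]
(8, 2, 60) [-0.072 -0.005  0.107]
(5, 2, 55) [-0.092 -0.005  0.141]
(3, 2, 50) [-0.105 -0.005  0.174]
```

View pics/s8.png

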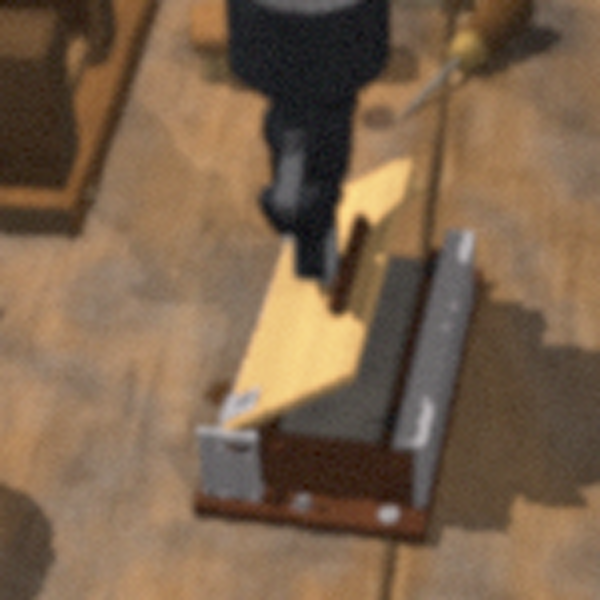

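>>> {"fn": "carry_out", "kwargs": {"plan": [[-1,-0.02,0,0.03,0],[-1,-0.04,0,0.07,0],[-1,-0.06,0,0.1,0],[-1,-0.08,0,0.14,0],[-1,-0.09,0,0.165,0],[-1,-0.09,0,0.165,0]]}}

```text
t: 11.1
eef_pos: [0.5355, -0.0488, 0.0509]
tcp_rot: [179.8, -0.4, -4.9]
force: [-0.2, -0.6, -0.9]
width: 0.001
```

```bash
python3 -c "
from h import *
go((5,2,55),(3,2,50),(3,2,46))
s=ctrl.read_camera('side')
cv2.imwrite('pics/s9.png',cv2.resize(s['image'][150:300,230:380],None,fx=4,fy=4,interpolation=cv2.INTER_CUBIC))
"
```

```text
t 11.1 box [ 5.   1.2 50.9] yaw [179.75792521  -0.40220774  -4.90584059] F [-0.2 -0.6 -0.9] w 0.0 turn -4.0101291454434454e-05
(5, 2, 55) [ 0.    -0.005 -0.027]
(3, 2, 50) [-0.013 -0.005  0.006]
(3, 2, 46) [-0.013 -0.005  0.033]
```

View pics/s9.png

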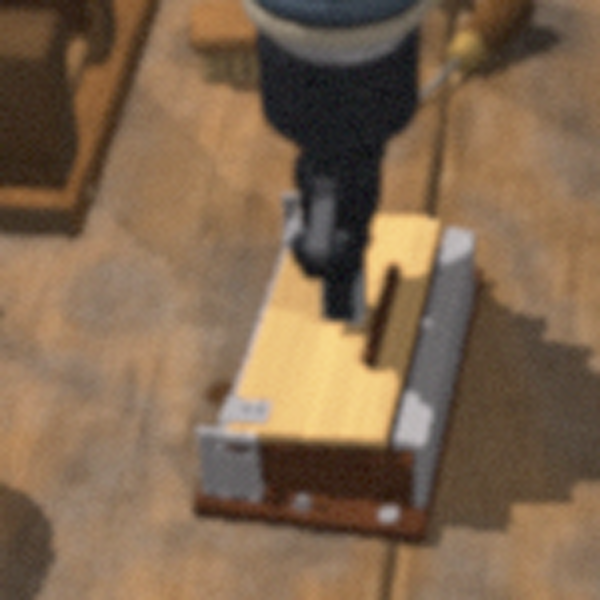

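>>> {"fn": "carry_out", "kwargs": {"plan": [[-1,0,0,0.015,0],[-1,0,0,0.03,0],[-1,0,0,0.035,0],[-1,0,0,0.04,0],[-1,0,0,0.04,0]]}}

```text
t: 11.78
eef_pos: [0.5356, -0.0488, 0.046]
tcp_rot: [179.8, -0.4, -4.9]
force: [-5.1, 0.7, 16.3]
width: 0.004
```

```bash
python3 -c "
from h import *
go((3,2,46))"
```

```text
t 11.78 box [ 5.   1.2 46. ] yaw [179.76951249  -0.43635003  -4.9096893 ] F [-5.1  0.7 16.3] w 0.0 turn -6.148303549210353e-05
(3, 2, 46) [-0.014 -0.005  0.   ]
```

>>> {"fn": "carry_out", "kwargs": {"plan": [[-1,-0.02,0,0.008,0],[-1,-0.04,0,0.008,0],[-1,-0.06,0,0.008,0],[-1,-0.08,0,0.008,0],[-1,-0.08,0,0.008,0]]}}

```text
t: 12.4
eef_pos: [0.5285, -0.0481, 0.0463]
tcp_rot: [179.8, -1.0, -4.9]
force: [8.5, -1.4, 4.6]
width: 0.003
```

```bash
python3 -c "
from h import *
go((-8,2,46))
s=ctrl.read_camera('side')
cv2.imwrite('pics/s10.png',cv2.resize(s['image'][150:300,230:380],None,fx=4,fy=4,interpolation=cv2.INTER_CUBIC))
"
```

```text
t 12.4 box [-2.1  1.3 46.3] yaw [179.78958578  -0.98565932  -4.91666417] F [ 8.5 -1.4  4.6] w 0.0 turn -0.00010023229477716574
(-8, 2, 46) [-0.04  -0.004  0.001]
```

View pics/s10.png

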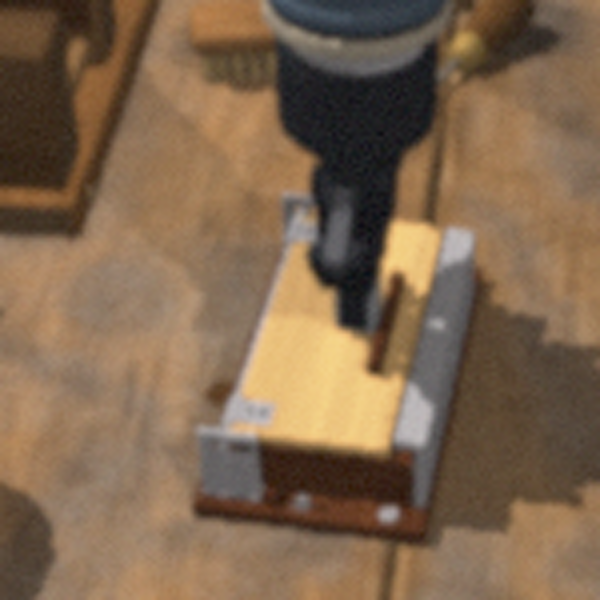

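>>> {"fn": "carry_out", "kwargs": {"plan": [[-1,0.0,0,0.01,0],[-1,0,0,0.016,0],[-1,0,0,0.016,0]]}}

```text
t: 12.82
eef_pos: [0.5287, -0.0481, 0.0459]
tcp_rot: [179.8, -1.1, -4.9]
force: [-8.7, 1.8, 33.3]
width: -0.002
```

```bash
python3 -c "
from h import *
go((-8,2,46))
s=ctrl.read_camera('side')
cv2.imwrite('pics/s11.png',cv2.resize(s['image'][180:280,260:360],None,fx=6,fy=6,interpolation=cv2.INTER_CUBIC))
"
```

```text
t 12.82 box [-1.9  1.3 45.9] yaw [179.80768782  -1.06195632  -4.93166878] F [-8.7  1.8 33.3] w -0.0 turn -0.00018359123595714048
(-8, 2, 46) [-0.041 -0.005 -0.001]
```

View pics/s11.png

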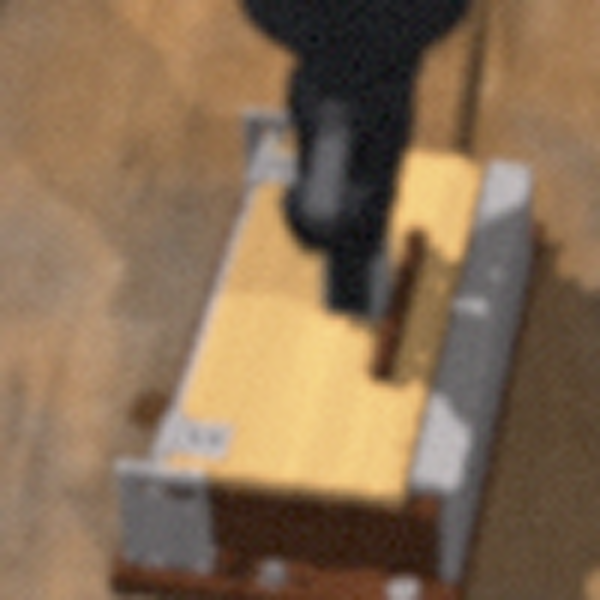

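>>> {"fn": "carry_out", "kwargs": {"plan": [[-1,-0.03,0,0.012,0],[-1,-0.06,0,0.012,0],[-1,-0.08,0,0.012,0],[-1,-0.1,0,0.014,0]]}}

```text
t: 13.38
eef_pos: [0.5218, -0.0474, 0.0462]
tcp_rot: [179.8, -2.0, -4.9]
force: [14.9, -2.5, 12.5]
width: 0.004
```

```bash
python3 -c "
from h import *
go((-8,2,46))
s=ctrl.read_camera('side')
cv2.imwrite('pics/s12.png',cv2.resize(s['image'][180:280,260:360],None,fx=6,fy=6,interpolation=cv2.INTER_CUBIC))
"
```

```text
t 13.38 box [-8.8  1.4 46.2] yaw [179.83691247  -1.96446183  -4.94377664] F [14.9 -2.5 12.5] w 0.0 turn -0.0002508571454851369
(-8, 2, 46) [ 0.005 -0.004  0.001]
```

View pics/s12.png

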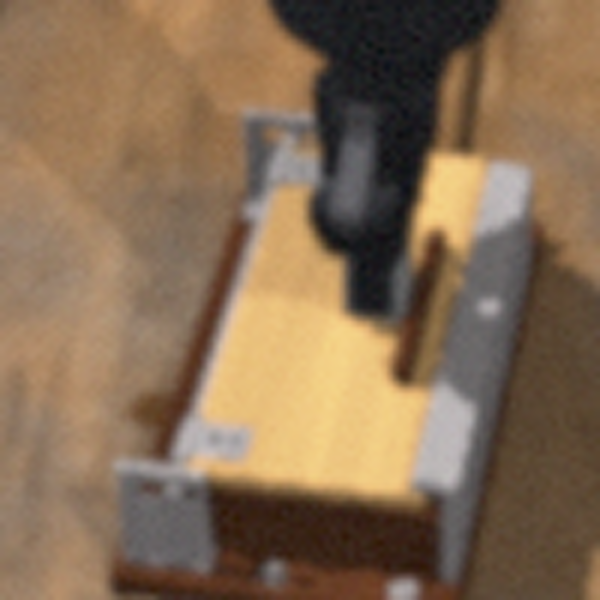

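>>> {"fn": "carry_out", "kwargs": {"plan": [[-1,-0.04,0,0.01,0],[-1,-0.07,0,0.01,0],[-1,-0.1,0,0.01,0],[-1,-0.1,0,0.01,0]]}}

```text
t: 13.92
eef_pos: [0.5178, -0.047, 0.047]
tcp_rot: [179.9, -3.2, -5.0]
force: [23.0, -3.2, 1.0]
width: 0.003
```

```bash
python3 -c "
from h import *
go((-8,2,46))
s=ctrl.read_camera('side')
cv2.imwrite('pics/s13.png',cv2.resize(s['image'][180:280,260:360],None,fx=6,fy=6,interpolation=cv2.INTER_CUBIC))
"
```

```text
t 13.93 box [-12.9   1.4  47. ] yaw [179.86890635  -3.17219145  -4.97303626] F [23.  -3.2  1. ] w 0.0 turn -0.0004134105531815023
(-8, 2, 46) [ 0.032 -0.004  0.008]
```

View pics/s13.png

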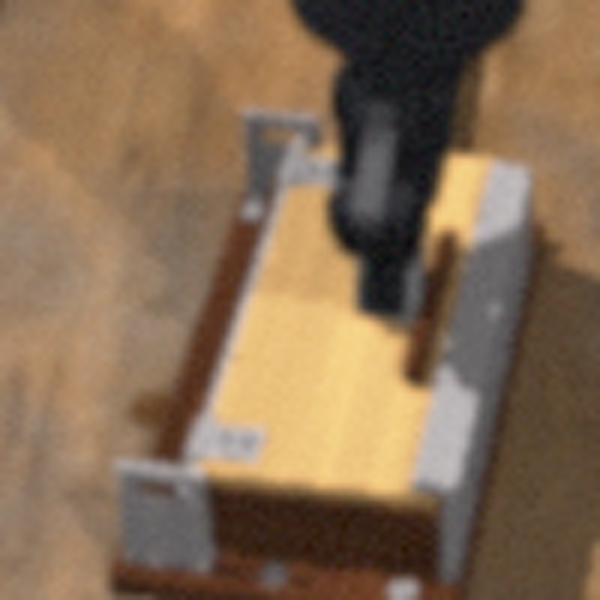

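>>> {"fn": "carry_out", "kwargs": {"plan": [[-1,-0.08,0,0.02,0],[-1,-0.13,0,0.02,0],[-1,-0.13,0,0.02,0]]}}

```text
t: 14.35
eef_pos: [0.5176, -0.0469, 0.0478]
tcp_rot: [179.9, -5.2, -5.0]
force: [41.9, -7.4, -3.4]
width: 0.006
```

```bash
python3 -c "
from h import *
go((-8,2,46))"
```

```text
t 14.35 box [-13.1   1.6  47.8] yaw [179.92688475  -5.22413386  -5.01919699] F [41.9 -7.4 -3.4] w 0.01 turn -0.0006698590699261252
(-8, 2, 46) [ 0.033 -0.003  0.015]
```

>>> {"fn": "carry_out", "kwargs": {"plan": [[-1,0,0,0,0],[-1,0.01,0,-0.02,0],[-1,0.03,0,-0.1,0],[-1,0.05,0.2,-0.4,0],[-1,0.1,0.5,-0.8,0],[-1,0.1,1,-1,0],[-1,0.1,1,-1,0]]}}

```text
t: 15.22
eef_pos: [0.5042, -0.1993, 0.201]
tcp_rot: [179.9, -5.3, -5.2]
force: [0.2, -0.4, -1.3]
width: -0.001
```

```bash
python3 -c "
from h import *
go((-8,2,46))
p=ctrl.read_camera('top'); s=ctrl.read_camera('side')
cv2.imwrite('pics/s14.png',cv2.resize(s['image'][180:280,260:360],None,fx=6,fy=6,interpolation=cv2.INTER_CUBIC))
cv2.imwrite('pics/t14.png',cv2.resize(p['image'][170:270,280:400],None,fx=6,fy=6,interpolation=cv2.INTER_CUBIC))
cv2.imwrite('pics/t14f.png',p['image'])
for pp in(p,s):
  for k in('finger_rail','cover_edge','hinge_pin','gouge_bench_2','bench_brush'): print(k,[(tb(a['at']),np.round(a['at'],3),round(a['p'],2)) for a in ctrl.spot_in(k,pp)[:1]])
"
```

```text
t 15.22 box [ -13.4 -151.5  201. ] yaw [179.86536699  -5.26609211  -5.20104272] F [ 0.2 -0.4 -1.3] w -0.0 turn -0.0016801131063209685
(-8, 2, 46) [-0.065 -1.026  1.029]
finger_rail [(array([ 1.1, -0.7, 51.2]), array([ 0.532, -0.05 ,  0.051]), 0.79)]
cover_edge [(array([-3.2, -0.1, 48.6]), array([ 0.527, -0.049,  0.049]), 0.81)]
hinge_pin [(array([-8.3,  4. , 45. ]), array([ 0.523, -0.045,  0.045]), 0.69)]
gouge_bench_2 [(array([-90.4, 347.8,  23. ]), array([0.47 , 0.305, 0.023]), 0.83)]
bench_brush [(array([-3.1,  1.7, 42.9]), array([ 0.528, -0.048,  0.043]), 0.24)]
finger_rail [(array([-0.2, 14. , 49.1]), array([ 0.532, -0.036,  0.049]), 0.56)]
cover_edge [(array([-3.1, 14.7, 47.1]), array([ 0.529, -0.035,  0.047]), 0.61)]
hinge_pin []
gouge_bench_2 [(array([-90.4, 354.7,  21.8]), array([0.471, 0.312, 0.022]), 0.92)]
bench_brush [(array([ 100.5, -282.4,   34.9]), array([ 0.606, -0.34 ,  0.035]), 0.75)]
```

View pics/t14.png

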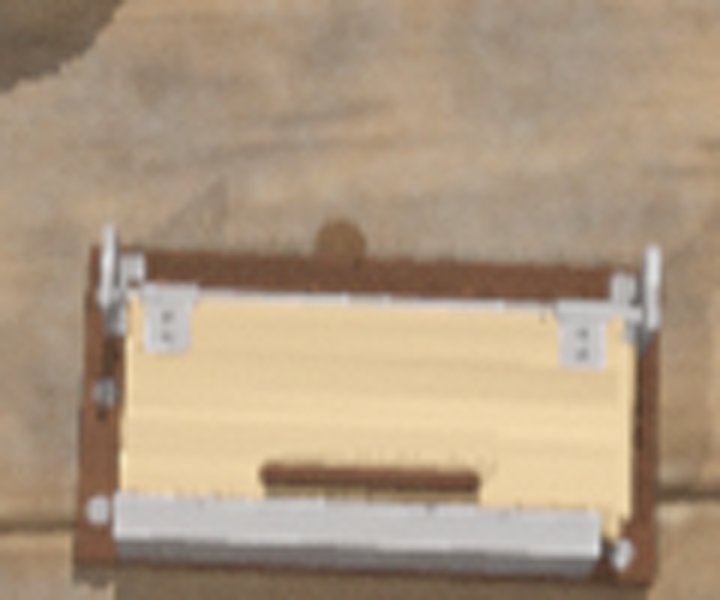

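View pics/s14.png

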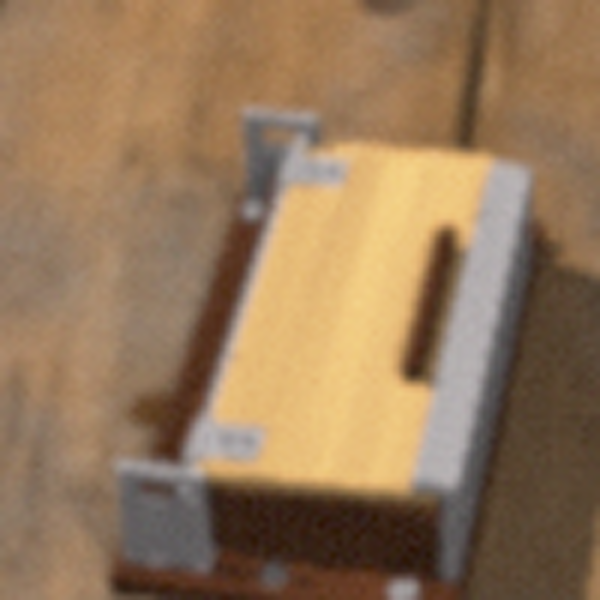

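View pics/t14f.png

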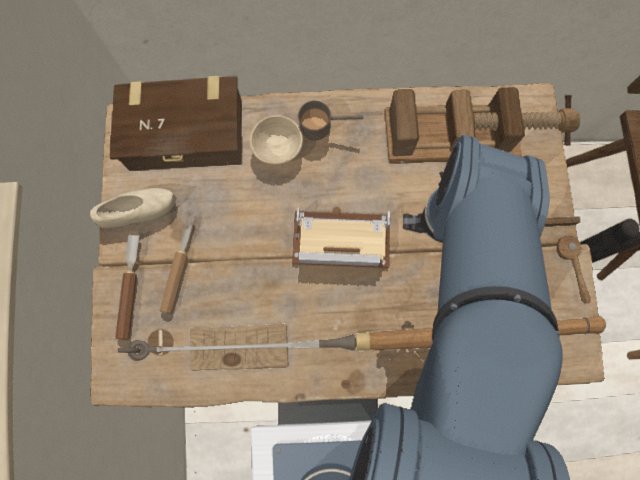

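```bash
python3 -c "
from h import *
from sim import *
p=ctrl.read_camera('top'); s=ctrl.read_camera('side')
for sl in (0,6,9,12):
  for a in (.0,.03,.08):
    f=lambda r,o,y:(47-sl-r*np.cos(a)+o*np.sin(a),y,43+r*np.sin(a)+o*np.cos(a))
    # rail back-top edge ends, top cam & side cam zoom coords; pin plate back edge
    o=[]
    for y in(40,-36):
      for r in (59,67):
        u=proj(p,W(q,f(r,13,y))); o.append(np.round(6*(u-[280,170])))
    for y in(40,-36):
      for r in (59,67):
        u=proj(s,W(q,f(r,13,y))); o.append(np.round(6*(u-[260,180])))
    print(sl,a,[x.astype(int).tolist() for x in o])
for y in (89,-77): print('lip inner', np.round(6*(proj(p,W(q,(-36,y,53.5)))-[280,170])),np.round(6*(proj(s,W(q,(-36,y,53.5)))-[260,180])))
def crop(im,x,y,w,h): return cv2.resize(im[y:y+h,x:x+w],None,fx=12,fy=12,interpolation=cv2.INTER_CUBIC)
cv2.imwrite('pics/z.png',crop(p['image'],315,235,55,30)); cv2.imwrite('pics/zs.png',crop(s['image'],315,210,45,45))
"
```

```text
0 0.0 [[260, 426], [259, 449], [482, 434], [482, 457], [369, 366], [393, 368], [408, 222], [431, 224]]
0 0.03 [[260, 424], [259, 447], [483, 432], [482, 455], [367, 361], [391, 364], [407, 218], [430, 219]]
0 0.08 [[260, 420], [259, 442], [483, 428], [483, 451], [365, 354], [389, 356], [405, 211], [428, 212]]
6 0.0 [[259, 443], [258, 466], [482, 452], [481, 475], [387, 368], [411, 370], [425, 223], [448, 226]]
6 0.03 [[259, 441], [258, 464], [482, 449], [482, 472], [385, 363], [409, 366], [424, 219], [447, 221]]
6 0.08 [[259, 437], [258, 460], [483, 445], [482, 468], [383, 356], [407, 358], [422, 213], [445, 214]]
9 0.0 [[259, 452], [258, 475], [482, 460], [481, 483], [396, 369], [420, 371], [434, 224], [457, 227]]
9 0.03 [[259, 450], [258, 473], [482, 458], [481, 481], [394, 364], [418, 367], [433, 220], [456, 222]]
9 0.08 [[259, 446], [258, 468], [483, 454], [482, 477], [392, 358], [416, 359], [430, 214], [453, 214]]
12 0.0 [[258, 461], [257, 484], [481, 469], [481, 492], [405, 370], [429, 372], [442, 225], [465, 228]]
12 0.03 [[258, 458], [257, 481], [482, 467], [481, 490], [403, 365], [427, 368], [441, 221], [464, 223]]
12 0.08 [[258, 454], [257, 477], [482, 463], [482, 486], [401, 359], [425, 360], [439, 214], [462, 215]]
lip inner [113. 491.] [415. 482.]
lip inner [600. 509.] [494. 163.]
```

View pics/z.png

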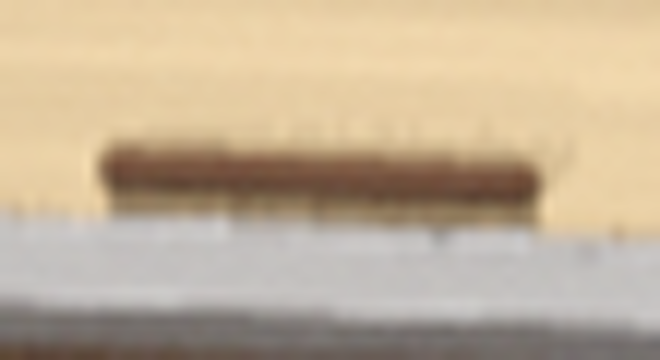

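View pics/zs.png

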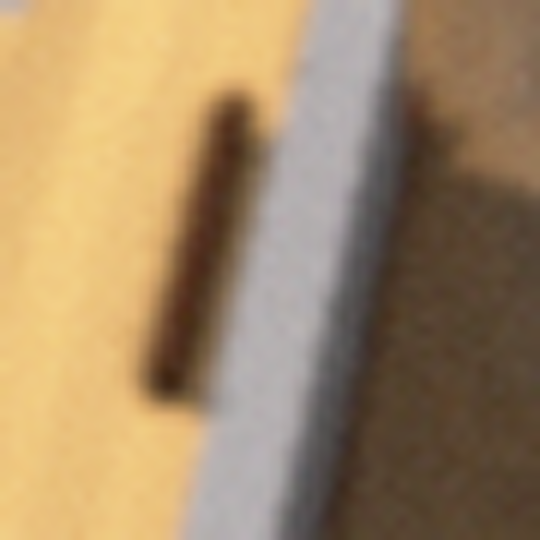

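```bash
python3 -c "
from h import *
o=ctrl.observe();print(o['t'],np.round(o['joint_velocities'],1),o['force']);print(ctrl.job_done())"
```

```text
15.925 [ 0.2 -0.1  0.1 -0.1 -0.1 -0.   0. ] [ 0.32078898 -0.62856404  0.6887589 ]
the job is handed in; nothing more can be done
None
```

I put the whetstone away and handed the job in at about 15.9 s, using only pushes and presses of the shut fingertips.

1. **Stone:** I pushed it along the box until it met the end stop. Its end face measured y ≈ −73.3 mm, against −73.6 mm when fully home.
2. **Cover:** I folded it over from behind, pressed it down to z ≈ 46 mm, and pushed the finger rail until the slide reached its stop. Force rose to about 42 N along the box with no further movement.

**Last checks:** With the arm withdrawn, both cameras show the cover lying flat with its edge under the lip. The finger rail sits within about 1 mm of where it should be at the full 12 mm slide. The gouge and brush were found within a few millimetres of their starting places, and the wrist force was near zero.

**Readings that disagreed:**
- After the fold, the networks put the finger rail and cover edge near the middle of the box. I judged the tuck by comparing the pictures with the projected geometry instead.
- The top view gave only a low-confidence, wrong position for the brush because the arm hid it. The side view found it in place.
- While pushing the stone home I saw an unexpected upward force of up to about 29 N. I took this to be friction of the tip on the stone.

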